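# Test-fit a frosted glass door sample and present its label

### The arm

A 6-joint arm with a two-finger parallel gripper is mounted at the origin on the work surface. World frame = base frame: x ahead of the robot, y to its left, z up, the work surface at z = 0. Lengths are in m, angles in rad, forces in N, time in s.
With the tool pointing down it reaches from about 0.425 to 0.95 m from the base axis. Payload 3.5 kg.
Tool frame: the origin (TCP) lies midway between the tips of the shut fingers; the grasp point (between the pads) lies 19 mm behind it; z points along the fingers, y is the line along which they close (so a half turn about z gives the same grasp; the last joint's range is limited). The gripper opens to 85 mm and grips with 20 to 120 N. Pads are 22 mm wide; open, the fingers measure 114 mm over their backs; the gripper's body (76 mm by 85 mm) begins 54 mm behind the grasp point. The pads swing forward as they close: fully open they stand 13 mm farther back than shut.
Start: joints at [1.191, 0.286, 1.577, -0, 1.279, -0.15], TCP at [0.154, 0.657, 0.231] pointing down, gripper open.
Joint ranges: [-2.77, 2.77], [-0.9, 2.22], [0.21, 2.48], [-1.53, 4.67], [0.24, 2.81], [-2.84, 2.84]. Speed limits (rad/s): [2.79, 2.79, 3.14, 3.14, 3.14, 3.14].

### API

Orientations are given as a unit quaternion [x, y, z, w].
In Python, from plant import ctrl gives the robot as it stands.
- The arm moves only by the tool send_rows, never from a script. Its argument "series" is a list that holds one entry, the list of rows, each a list of 7 numbers: the shift along the tool's x, y, z in cm, then the turn, a rotation vector about the tool's x, y, z in rad, then the opening, from -1 (shut) to 1 (fully open). In form: [[[x, y, z, rx, ry, rz, jaw], ...]]. A call has 1 to 10 rows; each row shifts and turns the commanded pose from where the row before left it, along the tool's axes as they then stand; what a row does not reach is not made up. A row lasts 1/8 s, in which the tool goes at most 62.5 mm and 10.7 degrees, less where a joint would pass 70% of its speed; a pose out of reach is approached as far as the arm can. A call is refused whole if a number of a shift passes 6.25 or a number of a turn 0.188, either way. A call with a gripper value outside its range is refused whole. The fingers move at their own pace and stop on an object; "force" is the grip in N (left out, the last holds). Time passes only in rows, so rows that do not move let the fingers close. It gives the time, the measured TCP pose, the force, the opening and the grip force at its end, in the units of the state.
- ctrl.get_state(): the state, without advancing time (a new reading comes with each control period).
- ctrl.read_camera(name): name is "side" or "top" or "wrist"; returns a dict with "img" (384x512x3 uint8, red, green, blue), "fx", "fy", "cx", "cy" (pixels), "R" (3x3) and "t" (3): a world point X has camera coordinates R X + t; the wrist camera has in their place "hand_eye" (4x4, takes a point from camera to tool coordinates, whose origin is the TCP and whose axes are the flange's). Camera axes: x right, y down, z forward; pixel columns grow to the right and rows downward; lengths in m; the calibration is good to about 2 mm. A picture is of the moment at which its call begins: read the wrist's pose just before it. There is no depth.
- ctrl.sign_off(): hands the job in; it is judged then, once.
The state is a dict: "time": time; "qpos": joint angles; "dq": joint speeds; "joint_efforts": joint torques, N m; "eef_pos": TCP position; "tcp_rot": TCP orientation; "contact_force": force on the tool from outside, world axes, zero at the start; "wrist_torque": the same for the moment, N m; "opening": opening from 0.0 (shut) to 1.0 (fully open); "finger_force": force on a finger pad.
Only numpy, scipy, OpenCV 4.12 (cv2) and the standard library are available. Lean on these libraries where they do the work, as an engineer would, in place of code of your own. Each camera call takes 0.05 s, during which the arm holds its last target. There are 200 camera calls.

### The job

Take the glass sample from its wooden stand, holding it by the clear glass and never by the frosted end, and slide it upright, lower edge first, fully home in the groove of the white frame rail, roughly centred along the rail, pausing there a moment. Then draw it out and present the frosted end (the one with the corner notch): hold that end over the middle of the light pad, about 15 cm up, with the label side facing up, tipped back about halfway (45 degrees or flatter). Finish there still holding it, in nothing but the gripper, and leave everything else on the bench where it is.

Things in the scene. Friction and masses are not known exactly. Their poses are not given: they have to be found in the camera images.
- sample: loose glass slab 130 (own x) x 8 (y) x 60 high (z), 0.14 kg, upright on its long edge in the stand. Origin: middle of its underside. Clear greenish glass, but frosted whitish over the last 35 mm at +x (x = 30 to 65), whose upper corner has a 12 x 12 mm notch (x = 53 to 65, z = 48 to 60). Label side: the +y face; seen facing it, edge with the notch up, the notch is at the upper left
- frosted: the frosted end of the sample, rigidly part of it; its frame is that of the sample (same origin and axes). The fingers must not press on it
- label (a point): centre of the blank 25 x 30 mm paper label on the label side (+y face) of the frosted end: at x = +47.5, y = +4, z = +24 mm in the sample's frame
- stand: fixed brown wooden block 100 (own x) x 44 x 28 high; origin at the centre of its underside on the bench. A slot along its x, open at both ends, 10 wide and 18 deep (floor 10 mm above the bench), mouth bevelled 2 mm, holds the sample by its lower edge; the top 42 mm of the sample stand free
- rail: fixed white frame rail, 170 long (own x) x 46 wide x 35 high; origin at the centre of its underside on the bench. A groove along the middle of its top, along x and open at both ends, 11 wide and 20 deep, its mouth bevelled 4 mm at 45 degrees. The sample may go in either way round
- groove (a point): middle of the groove's floor, 15 mm above the bench, 20 mm below the rail's top; axes as the rail's
- pad: fixed flat light pad, 140 x 140 x 7.5 high, aluminium rim and white face; origin at the centre of its underside on the bench
- pad_mid (a point): centre of the light pad's face, 7.5 mm above the bench
- glue: bystander: white glue bottle, 48 across, 120 high; origin at the centre of its underside
- driver: bystander: screwdriver lying on the bench, about 200 long, along its own x
- tape: bystander: roll of paper tape lying flat, 64 across, 19 high; origin at the centre of its underside
- offcut: bystander: wood offcut 60 x 35 x 18 high; origin at the centre of its underside
- hinge: bystander: steel cup hinge, 35 mm cup (origin at its centre) with an arm 65 mm along +x, 11 high
- runner: bystander: grey drawer-runner coupling 150 (own x) x 42 x 18 high; origin at the centre of its underside
- block: bystander: cork sanding block 90 x 45 x 30 high; origin at the centre of its underside

How it is judged:
By the outcome, as a careful person would: the job done as asked, in the order asked, and still so for the second after the job is handed in, while the arm keeps its last pose, push and grip.
It also fails if it takes over 54 s, if anything falls off the work surface, if the arm or the gripper's body presses on something with over 40 N, if the wrist force passes 120 N, or if a joint passes its speed limit or range.

## Working session

There is one attempt and no reset: what is moved stays moved. The work goes in short steps, Python scripts to look and compute and a tool call to move; the robot and the scene stay as the last step left them, time stands still between calls to the robot, and variables do not carry over. Pictures are saved under pics/ and viewed, at most 10 in all, crops included, and the job is handed in when it is done.

Besides the shell and the picture viewer there is one more tool, called after "Request:" as name([rows], argument=value, ...), one row to a line, values as JSON. send_rows: Moves the arm, as the interface text tells. Its arguments: {"type":"object","properties":{"series":{"type":"array"},"force":{"type":"number"}},"required":["series"]}

```bash
mkdir -p pics; ls; cat > h.py <<'E'
import numpy as np, cv2, pickle
from plant import ctrl
from scipy.spatial.transform import Rotation as Ro
def save(name,n):
    s=ctrl.get_state(); c=ctrl.read_camera(name)
    if 'hand_eye' in c:
        T=np.eye(4);T[:3,:3]=Ro.from_quat(s['tcp_rot']).as_matrix();T[:3,3]=s['eef_pos']
        W=np.linalg.inv(T@np.array(c['hand_eye']));c['R']=W[:3,:3];c['t']=W[:3,3]
    cv2.imwrite(f'pics/{n}.png',cv2.cvtColor(c['img'],cv2.COLOR_RGB2BGR))
    pickle.dump(c,open(f'pics/{n}.pkl','wb')); return c
def load(n): return pickle.load(open(f'pics/{n}.pkl','rb'))
def ray(c,p):
    R=np.array(c['R']);t=np.array(c['t'])
    d=R.T@np.array([(p[0]-c['cx'])/c['fx'],(p[1]-c['cy'])/c['fy'],1]); return -R.T@t,d/np.linalg.norm(d)
def onz(c,p,z): o,d=ray(c,p); return o+d*(z-o[2])/d[2]
def tri(c1,p1,c2,p2):
    o1,d1=ray(c1,p1);o2,d2=ray(c2,p2)
    A=np.stack([d1,-d2],1);s=np.linalg.lstsq(A,o2-o1,rcond=None)[0]
    a=o1+s[0]*d1;b=o2+s[1]*d2; return (a+b)/2,np.linalg.norm(a-b)
def proj(c,X):
    v=np.array(c['R'])@X+np.array(c['t']); return np.array([c['fx']*v[0]/v[2]+c['cx'],c['fy']*v[1]/v[2]+c['cy']])
E
python3 - <<'E'
from h import *
for n in ['top','side','wrist']:
    c=save(n,n); print(n,c['fx'],(-c['R'].T@c['t']).round(3),c['R'][2].round(2))
a,b=[cv2.imread(f'pics/{n}.png') for n in ('top','side')]
s=ctrl.get_state();print(s)
E
```

```text
pics
top 365.78951487669025 [ 0.429 -0.02   1.071] [ 0.1   0.01 -0.99]
side 409.41936890952087 [ 0.254 -0.961  0.814] [ 0.21  0.77 -0.6 ]
wrist 272.3487160678336 [0.077 0.675 0.373] [ 0.29 -0.07 -0.95]
{'time': 0.15, 'qpos': array([ 1.19102009e+00,  2.87005567e-01,  1.57782580e+00, -5.77991900e-06,
        1.27862515e+00, -1.50025974e-01]), 'dq': array([-7.83406201e-05, -1.40312369e-03, -3.64622448e-03,  1.35285793e-03,
        1.48318511e-03, -1.12206246e-03]), 'joint_efforts': array([ 1.32127519e-03, -4.06600893e+01, -2.93141252e+01, -1.02206307e-04,
        3.85521227e-03,  1.77868156e-05]), 'eef_pos': array([0.15351886, 0.65678603, 0.23024409]), 'tcp_rot': array([ 1.14621762e-01,  9.93408769e-01, -9.00144098e-04, -2.41321127e-04]), 'contact_force': array([ 0.07177109, -0.41455903, -0.48530596]), 'wrist_torque': array([ 0.00802305, -0.01641773,  0.00423241]), 'finger_force': 0.0, 'opening': 0.9981268212960163}
```

View pics/top.png

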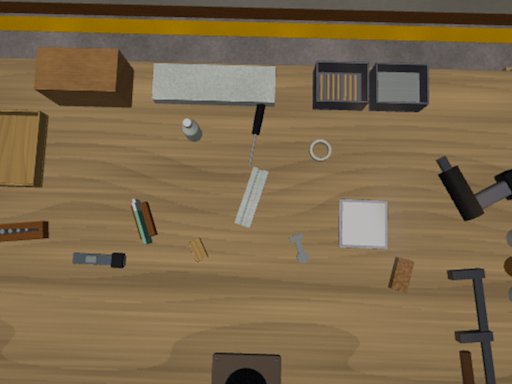

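View pics/side.png

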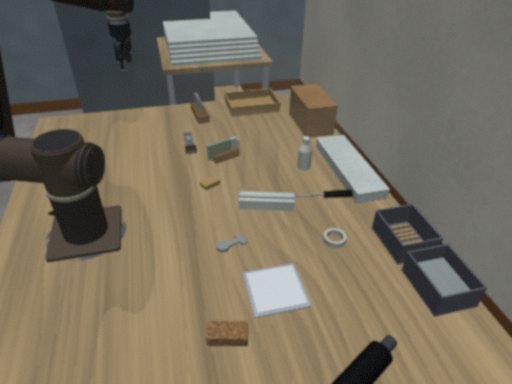

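The top view shows the stand with the glass at (142,220), the rail at (252,197), the pad at (363,224) and the runner at (98,259). The side view has the stand at (224,150), the rail at (267,200) and the pad at (276,289). Next I'll enlarge the stand and rail.

```bash
python3 - <<'E'
from h import *
t,s,w=[cv2.imread(f'pics/{n}.png') for n in ('top','side','wrist')]
z=lambda im,x,y,wd,ht: cv2.resize(im[y:y+ht,x:x+wd],(400,300),interpolation=cv2.INTER_CUBIC)
o=np.vstack([np.hstack([z(t,105,185,80,60),z(s,185,120,80,60)]),np.hstack([cv2.resize(w,(400,300)),z(t,212,163,80,60)])])
cv2.imwrite('pics/comp.png',o)
E
```

```text
(no output)
```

View pics/comp.png

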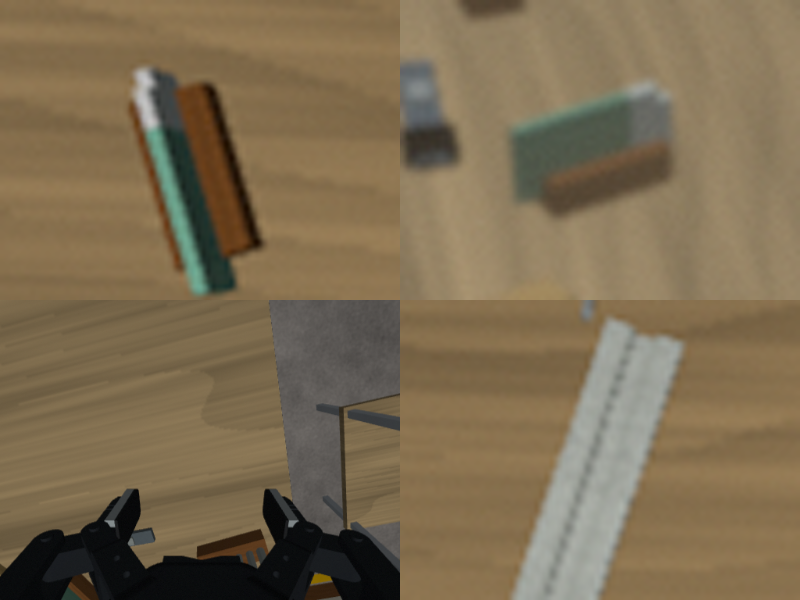

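The composite shows the frosted, notched end pointing away from the robot (top crop about (145,75)). The clear end points towards the robot (crop about (205,290)), so the label is on the left (+y) face. Next I'll take coarse positions from colour masks.

```bash
python3 - <<'E'
from h import *
t,s=load('top'),load('side')
def blob(c,x,y,wd,ht,lo,hi):
    m=np.zeros(c['img'].shape[:2],np.uint8);hsv=cv2.cvtColor(c['img'],cv2.COLOR_RGB2HSV)
    m[y:y+ht,x:x+wd]=cv2.inRange(hsv,lo,hi)[y:y+ht,x:x+wd]
    cs=cv2.findContours(m,0,2)[0];k=max(cs,key=cv2.contourArea);return k
for nm,c,box,lo,hi,z in [('rail',t,(212,158,80,75),(0,0,130),(180,50,255),.035),('pad',t,(325,190,75,65),(0,0,150),(180,45,255),.0075),
  ('pad_s',s,(230,250,90,75),(0,0,150),(180,45,255),.0075),('green',t,(120,185,45,65),(60,40,60),(100,255,255),.07),('stand',t,(120,190,45,60),(5,140,50),(16,255,130),.028)]:
    k=blob(c,*box,lo,hi);r=cv2.boxPoints(cv2.minAreaRect(k));print(nm,cv2.contourArea(k))
    P=np.array([onz(c,p,z) for p in r]);print(r.round(1).tolist(),P.round(3)[:,:2].tolist(),'mid',P.mean(0).round(3),'sides',np.linalg.norm(P[1]-P[0]).round(3),np.linalg.norm(P[2]-P[1]).round(3))
E
```

```text
rail 912.5
[[233.60000610351562, 222.5], [253.10000610351562, 165.89999389648438], [268.79998779296875, 171.3000030517578], [249.3000030517578, 227.89999389648438]] [[0.459, 0.047], [0.622, -0.003], [0.608, -0.048], [0.445, 0.002]] mid [ 0.533 -0.     0.035] sides 0.171 0.048
pad 2042.5
[[340.0, 200.0], [386.0, 200.0], [386.0, 247.0], [340.0, 247.0]] [[0.534, -0.259], [0.538, -0.393], [0.402, -0.392], [0.398, -0.26]] mid [ 0.468 -0.326  0.008] sides 0.134 0.136
pad_s 2468.5
[[241.5, 271.70001220703125], [301.8999938964844, 259.3999938964844], [311.20001220703125, 305.0], [250.8000030517578, 317.29998779296875]] [[0.4, -0.259], [0.566, -0.255], [0.539, -0.4], [0.391, -0.399]] mid [ 0.474 -0.328  0.007] sides 0.166 0.147
green 94.0
[[133.60000610351562, 210.6999969482422], [137.1999969482422, 209.60000610351562], [146.89999389648438, 242.6999969482422], [143.3000030517578, 243.8000030517578]] [[0.482, 0.321], [0.485, 0.311], [0.396, 0.279], [0.393, 0.288]] mid [0.439 0.3   0.07 ] sides 0.01 0.095
stand 187.0
[[139.60000610351562, 202.6999969482422], [147.1999969482422, 200.5], [156.6999969482422, 233.89999389648438], [149.1999969482422, 236.10000610351562]] [[0.508, 0.319], [0.515, 0.298], [0.42, 0.265], [0.413, 0.286]] mid [0.464 0.292 0.028] sides 0.022 0.1
```

```bash
cat >> h.py <<'E'
def Rtool(ang,tilt=0):
    # tool y along world angle ang, z down; then tipped by tilt about tool x so that z goes towards +y
    y=np.array([np.cos(ang),np.sin(ang),0]);z=np.array([0,0,-1.]);R=np.stack([np.cross(y,z),y,z],1)
    return R@Ro.from_euler('x',-tilt).as_matrix()
def plan(p,R):
    s=ctrl.get_state();R0=Ro.from_quat(s['tcp_rot']).as_matrix()
    print('now',s['time'],s['eef_pos'].round(4),'turn first(tool):',Ro.from_matrix(R0.T@R).as_rotvec().round(4),' shift after turn cm:',(R.T@(p-s['eef_pos'])*100).round(2))
E
python3 - <<'E'
from h import *
plan(np.array([.4535,.3055,.19]),Rtool(.35+np.pi/2))
E
```

```text
now 0.15 [0.1535 0.6568 0.2302] turn first(tool): [-0.0017 -0.0008 -0.5797]  shift after turn cm: [-16.13 -43.29   4.02]
```

Request:
send_rows([
  [[0,0,0,0,0,-0.145,1],[0,0,0,0,0,-0.145,1],[0,0,0,0,0,-0.145,1],[0,0,0,0,0,-0.145,1]],
])

```text
time: 0.65
eef_pos: [0.1536, 0.657, 0.2307]
tcp_rot: [-0.177, 0.984, -0.0, -0.0]
contact_force: [0.4, 0.6, -0.0]
opening: 1.002
finger_force: 0.0
```

Request:
send_rows([
  [[-1.6,-4.33,0.4,0,0,0,1],[-1.6,-4.33,0.4,0,0,0,1],[-1.6,-4.33,0.4,0,0,0,1],[-1.6,-4.33,0.4,0,0,0,1],[-1.6,-4.33,0.4,0,0,0,1],[-1.6,-4.33,0.4,0,0,0,1],[-1.6,-4.33,0.4,0,0,0,1],[-1.6,-4.33,0.4,0,0,0,1],[-1.6,-4.33,0.4,0,0,0,1],[-1.6,-4.33,0.4,0,0,0,1]],
])

```text
time: 1.9
eef_pos: [0.4532, 0.3041, 0.191]
tcp_rot: [-0.174, 0.985, -0.0, -0.0]
contact_force: [-0.0, 0.9, 0.4]
opening: 1.0
finger_force: 0.0
```

Request:
send_rows([
  [[0,0,0,0,0,0,1],[0,0,0,0,0,0,1]],
])

```text
time: 2.15
eef_pos: [0.4522, 0.3055, 0.191]
tcp_rot: [-0.174, 0.985, 0.0, -0.0]
contact_force: [0.2, 0.4, 0.0]
opening: 0.997
finger_force: 0.0
```

```bash
python3 - <<'E'
from h import *
plan(np.array([.4535,.3055,.19]),Rtool(.35+np.pi/2))
save('wrist','w1')
E
```

```text
now 2.15 [0.4522 0.3055 0.191 ] turn first(tool): [ 0.0004 -0.0008 -0.0004]  shift after turn cm: [-0.12 -0.04  0.1 ]
```

View pics/w1.png

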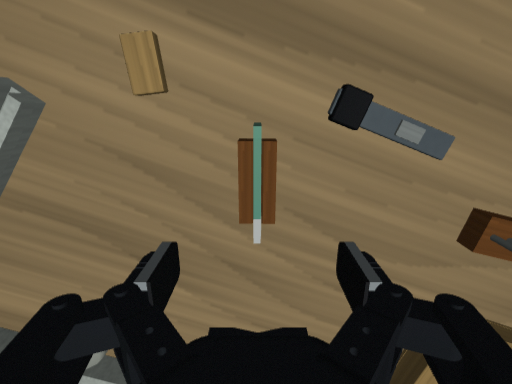

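The wrist view has the glass top edge running from the clear end (257,124) to the frosted end (257,243), midway between the finger pads (columns 178 and 338). The yaw looks right.

```bash
cat >> h.py <<'E'
def glass(c,x0,x1,y0,y1):
    hsv=cv2.cvtColor(c['img'],cv2.COLOR_RGB2HSV);g=cv2.inRange(hsv,(60,40,60),(100,255,255))|cv2.inRange(hsv,(0,0,170),(180,40,255))
    m=np.zeros_like(g);m[y0:y1,x0:x1]=g[y0:y1,x0:x1]
    k=max(cv2.findContours(m,0,2)[0],key=cv2.contourArea);r=cv2.boxPoints(cv2.minAreaRect(k))
    r=r[np.argsort(r[:,1])];return (r[0]+r[1])/2,(r[2]+r[3])/2,r
E
python3 - <<'E'
from h import *
c=load('w1');a,b,r=glass(c,230,285,100,260);print(r)
for z in (.06,.07,.08):
    A,B=onz(c,a,z),onz(c,b,z);d=B-A;print(z,A.round(4),B.round(4),np.linalg.norm(d).round(4),'ang',np.arctan2(d[1],d[0]).round(4),'mid',((A+B)/2).round(4))
# stand bottom corners end edges brown check, side view triangulation of frosted top end
s,t=load('side'),load('top')
print(tri(t,(145,243.2),s,(185+112/5,120+130/5)))
E
```

```text
[[253. 123.]
 [261. 123.]
 [253. 218.]
 [261. 218.]]
0.06 [0.3943 0.2843 0.06  ] [0.4888 0.3185 0.06  ] 0.1005 ang 0.3483 mid [0.4415 0.3014 0.06  ]
0.07 [0.3938 0.2841 0.07  ] [0.4847 0.3171 0.07  ] 0.0968 ang 0.3483 mid [0.4392 0.3006 0.07  ]
0.08 [0.3932 0.2839 0.08  ] [0.4807 0.3157 0.08  ] 0.0931 ang 0.3483 mid [0.437  0.2998 0.08  ]
(array([0.39685545, 0.28428103, 0.06766984]), np.float64(0.004905479670165584))
```

Request:
send_rows([
  [[0,0,3,0,0,0,1],[0,0,3,0,0,0,1],[0,0,0,0,0,0,1]],
])

```text
time: 2.58
eef_pos: [0.4498, 0.3056, 0.1287]
tcp_rot: [-0.175, 0.985, -0.001, -0.003]
contact_force: [0.9, -0.4, 0.7]
opening: 1.0
finger_force: 0.0
```

```bash
python3 - <<'E'
from h import *
c=save('wrist','w2');w=load('w1');a,b,r=glass(c,225,290,80,330);print(r);a1,b1,_=glass(w,230,285,100,260)
for z in (.06,.07,.08):
    A,B=onz(c,a,z),onz(c,b,z);d=B-A;print(z,A.round(4),B.round(4),np.linalg.norm(d).round(4),'ang',np.arctan2(d[1],d[0]).round(4),'mid',((A+B)/2).round(4))
print(tri(c,a,w,a1),tri(c,b,w,b1))
E
```

```text
[[251. 130.]
 [261. 130.]
 [261. 278.]
 [251. 278.]]
0.06 [0.3932 0.2839 0.06  ] [0.5163 0.3288 0.06  ] 0.131 ang 0.3498 mid [0.4548 0.3064 0.06  ]
0.07 [0.3925 0.2837 0.07  ] [0.5097 0.3265 0.07  ] 0.1248 ang 0.3498 mid [0.4511 0.3051 0.07  ]
0.08 [0.3917 0.2835 0.08  ] [0.5031 0.3241 0.08  ] 0.1186 ang 0.3498 mid [0.4474 0.3038 0.08  ]
(array([0.39768231, 0.28529458, 0.00144624]), np.float64(0.00018454884967138908)) (array([0.44498113, 0.30313383, 0.16871449]), np.float64(0.0005884871263181362))
```

View pics/w2.png

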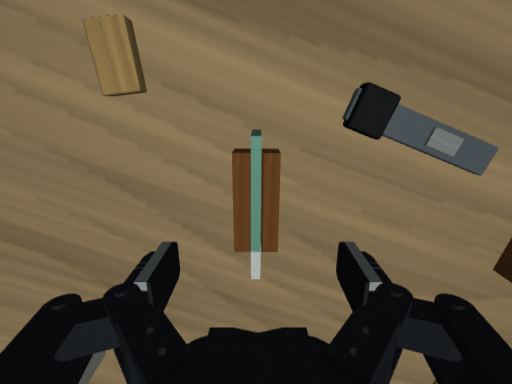

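Close up, the glass runs from (256,136) to (256,278), centred between the fingers. The sample centre is about (0.455, 0.306) at a yaw of 0.35. The top is near 0.068 by top and side rays, against an expected 0.070.

```bash
python3 - <<'E'
from h import *
plan(np.array([.4530,.3057,.038]),Rtool(.35+np.pi/2))
E
```

```text
now 2.625 [0.4512 0.3061 0.1307] turn first(tool): [-0.     -0.0024  0.002 ]  shift after turn cm: [-0.15 -0.09  9.27]
```

Request:
send_rows([
  [[-0.05,-0.03,3.0,0,0,0,1],[-0.05,-0.03,3.0,0,0,0,1],[-0.05,-0.03,2.0,0,0,0,1],[0,0,1.2,0,0,0,0.5],[0,0,0,0,0,0,0.0]],
], force=45)

```text
time: 3.25
eef_pos: [0.4544, 0.3055, 0.0397]
tcp_rot: [-0.174, 0.985, 0.0, 0.0]
contact_force: [-0.1, 0.5, 0.3]
opening: 0.602
finger_force: 0.0
```

Request:
send_rows([
  [[0,0,0,0,0,0,-0.5],[0,0,0,0,0,0,-1],[0,0,0,0,0,0,-1],[0,0,0,0,0,0,-1],[0,0,0,0,0,0,-1],[0,0,0,0,0,0,-1],[0,0,0,0,0,0,-1],[0,0,0,0,0,0,-1]],
])

```text
time: 4.25
eef_pos: [0.4551, 0.3055, 0.0405]
tcp_rot: [-0.174, 0.985, 0.0, 0.001]
contact_force: [-1.6, 0.4, 5.7]
opening: 0.086
finger_force: 44.7
```

```bash
python3 - <<'E'
from h import *
plan(np.array([.4530,.3057,.038]),Rtool(.35+np.pi/2))
s=ctrl.get_state();print(s['opening'],s['finger_force'],s['contact_force'],s['qpos'].round(3))
E
```

```text
now 4.25 [0.4551 0.3055 0.0405] turn first(tool): [0.0003 0.002  0.0001]  shift after turn cm: [0.19 0.09 0.25]
0.08649448434240327 44.71673905849457 [-1.61110627  0.43870675  5.70617887] [ 0.406  0.25   2.01   0.     0.88  -1.515]
```

Request:
send_rows([
  [[0,0,-0.5,0,0,0,-1],[0,0,-1,0,0,0,-1],[0,0,-2,0,0,0,-1],[0,0,-3,0,0,0,-1],[0,0,-4,0,0,0,-1],[0,0,-3.5,0,0,0,-1],[0,0,0,0,0,0,-1],[0,0,0,0,0,0,-1]],
])

```text
time: 5.25
eef_pos: [0.4534, 0.3046, 0.1779]
tcp_rot: [-0.174, 0.985, -0.0, -0.001]
contact_force: [-0.3, -0.3, -2.2]
opening: 0.087
finger_force: 43.8
```

```bash
python3 - <<'E'
from h import *
plan(np.array([.533,0,.16]),Rtool(-.3+np.pi/2))
save('wrist','w3');save('side','s3')
s=ctrl.get_state();print(s['opening'],s['finger_force'],s['contact_force'],s['wrist_torque'])
E
```

```text
now 5.25 [0.4534 0.3046 0.1779] turn first(tool): [-0.0009 -0.0022  0.6501]  shift after turn cm: [-16.61 -26.75   1.79]
0.08529789513540362 43.78996789455414 [-0.34400282  0.56443501 -1.85000251] [ 0.01086773 -0.01581365  0.02386748]
```

View pics/w3.png

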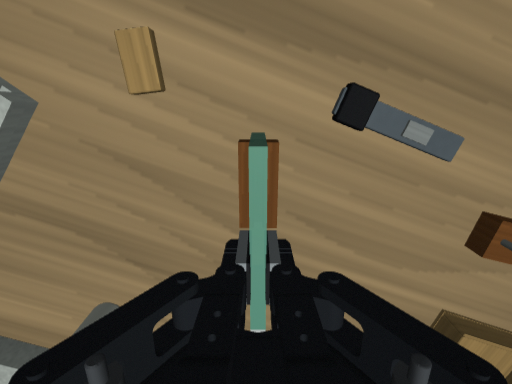

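The glass is held straight: it appears at columns 248-268, with the clear end at rows 134-147. Next is the move over the rail.

Request:
send_rows([
  [[0,0,0,0,0,0.163,-1],[0,0,0,0,0,0.163,-1],[0,0,0,0,0,0.163,-1],[0,0,0,0,0,0.161,-1]],
])

```text
time: 5.85
eef_pos: [0.4533, 0.3046, 0.1771]
tcp_rot: [0.152, 0.988, -0.001, -0.002]
contact_force: [-0.7, -0.2, -1.9]
opening: 0.087
finger_force: 43.8
```

Request:
send_rows([
  [[-1.0,-1.5,0,0,0,0,-1],[-2.4,-3.9,0,0,0,0,-1],[-2.4,-3.9,0,0,0,0,-1],[-2.4,-3.9,0,0,0,0,-1],[-2.4,-3.9,0,0,0,0,-1],[-2.4,-3.9,0,0,0,0,-1],[-2.4,-3.9,0,0,0,0,-1],[-1.2,-1.9,0,0,0,0,-1],[0,0,0,0,0,0,-1],[0,0,0,0,0,0,-1]],
])

```text
time: 7.1
eef_pos: [0.533, 0.0, 0.1786]
tcp_rot: [0.149, 0.989, 0.0, -0.001]
contact_force: [-1.4, 0.5, -2.5]
opening: 0.084
finger_force: 44.1
```

```bash
python3 - <<'E'
from h import *
plan(np.array([.533,0,.16]),Rtool(-.3+np.pi/2))
save('wrist','w4');save('side','s4');save('top','t4')
E
```

```text
now 7.1 [0.533  0.     0.1786] turn first(tool): [ 0.     -0.0017  0.001 ]  shift after turn cm: [ 0.   -0.    1.86]
```

View pics/w4.png

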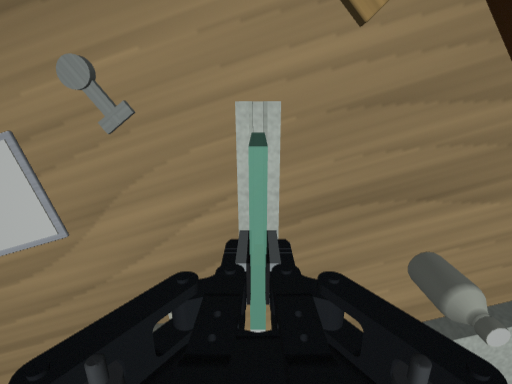

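The rail lies under the glass and parallel to it. Its edges are at about columns 236 and 281, the near end is at row 101, and the groove lines run around columns 252-266.

```bash
cat >> h.py <<'E'
def railfit(n,rows,z=.035,x0=200,x1=320):
    c=load(n);hsv=cv2.cvtColor(c['img'],cv2.COLOR_RGB2HSV);m=cv2.inRange(hsv,(0,0,110),(180,45,255))|cv2.inRange(hsv,(60,40,40),(100,255,255))
    L=[];R=[]
    for r in rows:
        k=np.where(m[r,x0:x1])[0]+x0; L.append(k.min()-.0);R.append(k.max()+1.)
    out=[]
    fl=np.polyfit(rows,L,1);fr=np.polyfit(rows,R,1);print('edge px',np.polyval(fl,rows[0]),np.polyval(fr,rows[0]),'res',np.std(np.polyval(fl,rows)-L),np.std(np.polyval(fr,rows)-R))
    r0,r1=rows[0],rows[-1]
    P=[onz(c,(np.polyval(f,r),r+.5),z) for f in(fl,fr) for r in(r0,r1)]
    a=(P[0]+P[2])/2;b=(P[1]+P[3])/2;d=b-a;n_=np.array([-d[1],d[0],0])/np.hypot(*d[:2])
    print('ang',np.arctan2(d[1],d[0]),'width',abs(n_@(P[0]-P[2])),abs(n_@(P[1]-P[3])),'mid pts',a.round(4),b.round(4))
    col=c['img'][rows[0]:rows[-1],258].astype(int)
    return a,b,n_,m
E
python3 - <<'E'
from h import *
a,b,n,m=railfit('w4',np.arange(106,215,2))
c=load('w4');s=ctrl.get_state();p=s['eef_pos'];print('lateral of TCP from rail midline (n dir)',n@(p-a),n)
col=m[:,240];r=np.where(col)[0].min();E=onz(c,(258.5,r),.035);print('near end row',r,E.round(4))
ax=(b-a)/np.linalg.norm((b-a)[:2]);print('rail centre',(E+ax*.085).round(4),'TCP along',ax@(p-E)-.085)
for r in (103,110,118,126,136,142,148,155): print(r,c['img'][r,230:288:1].mean(1).astype(int).tolist())
T=np.eye(4);T[:3,:3]=Ro.from_quat(s['tcp_rot']).as_matrix();T[:3,3]=p
# predicted sample corners in image
for X in ([.065,.004,.0305],[.065,-.004,.0305],[.065,.004,-.0295],[.065,-.004,-.0295]): print(X,proj(c,(T@np.array(X+[1]))[:3]).round(1))
E
```

```text
edge px 235.21883116883106 281.20324675324673 res 0.2878058690971432 0.2710167619691946
ang -0.29530582961353696 width 0.04617233053777621 0.04597688899430262 mid pts [0.4594 0.0234 0.035 ] [ 0.5711 -0.0106  0.035 ]
lateral of TCP from rail midline (n dir) -3.053389381046035e-05 [0.29103245 0.95671318 0.        ]
near end row 101 [0.4544 0.0252 0.035 ]
rail centre [5.358e-01 4.000e-04 3.500e-02] TCP along -0.0024678538604183675
103 [108, 109, 109, 108, 109, 146, 147, 146, 148, 150, 151, 151, 152, 151, 150, 153, 149, 149, 147, 144, 144, 142, 111, 144, 148, 149, 151, 150, 152, 151, 151, 153, 150, 123, 133, 133, 133, 140, 146, 147, 147, 148, 150, 150, 150, 151, 150, 152, 150, 149, 149, 110, 106, 105, 105, 105, 104, 106]
110 [106, 107, 106, 107, 107, 140, 152, 153, 153, 153, 156, 159, 160, 159, 158, 154, 152, 152, 151, 150, 149, 148, 130, 152, 152, 154, 155, 157, 159, 158, 157, 154, 152, 126, 137, 137, 137, 144, 152, 153, 154, 153, 155, 157, 159, 159, 157, 155, 153, 150, 152, 108, 104, 105, 104, 105, 104, 104]
118 [107, 106, 107, 106, 106, 129, 154, 157, 156, 156, 157, 156, 156, 155, 154
[... 1107 characters left out ...]
55, 155, 157, 159, 159, 158, 156, 154, 155, 157, 158, 141, 122, 120, 121, 121, 120, 121, 119, 121, 121, 121, 121, 121, 120, 120, 119, 119, 119, 121, 129, 154, 156, 157, 160, 160, 157, 155, 154, 155, 156, 157, 157, 119, 102, 101, 101, 100, 101, 100, 101]
155 [105, 105, 105, 105, 105, 105, 131, 159, 161, 159, 156, 156, 159, 161, 162, 161, 160, 159, 142, 122, 121, 121, 121, 120, 121, 121, 122, 120, 122, 121, 121, 120, 120, 120, 121, 120, 120, 129, 160, 161, 158, 156, 157, 159, 161, 161, 160, 159, 159, 160, 106, 101, 101, 101, 101, 102, 102, 101]
[0.065, 0.004, 0.0305] [265.4 127.8]
[0.065, -0.004, 0.0305] [252.5 127.8]
[0.065, 0.004, -0.0295] [269.4 139.3]
[0.065, -0.004, -0.0295] [249.8 139.3]
```

Request:
send_rows([
  [[0.1,0,2,0,0,-0.004,-1],[0,0,3.5,0,0,0,-1],[0,0,3.0,0,0,0,-1],[0,0,2.0,0,0,0,-1],[0,0,0,0,0,0,-1],[0,0,0,0,0,0,-1]],
])

```text
time: 8.0
eef_pos: [0.5335, 0.0007, 0.0754]
tcp_rot: [0.147, 0.989, -0.0, 0.001]
contact_force: [-0.2, -0.4, -0.3]
opening: 0.085
finger_force: 44.0
```

```bash
python3 - <<'E'
from h import *
s=ctrl.get_state();print(s['eef_pos'],s['contact_force'])
c=save('wrist','w5');im=c['img'][60:180,200:320]
cv2.imwrite('pics/w5c.png',cv2.cvtColor(cv2.resize(im,(600,600),interpolation=cv2.INTER_CUBIC),cv2.COLOR_RGB2BGR))
E
```

```text
[0.53350297 0.00065411 0.07537764] [-0.19848742 -0.42954773 -0.34296375]
```

View pics/w5c.png

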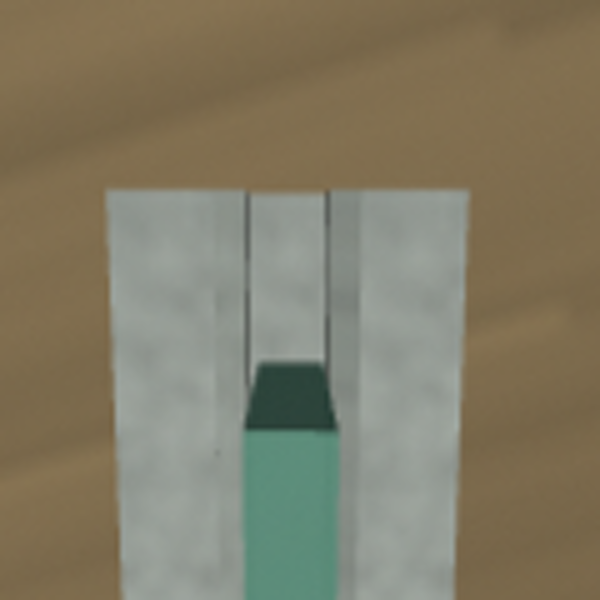

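The glass's lower edge (crop columns 258-325) sits within about 0.5 mm of the groove centre (crop column 288). I'll lower it in slowly.

Request:
send_rows([
  [[0,0,0.5,0,0,0,-1],[0,0,0.5,0,0,0,-1],[0,0,0.5,0,0,0,-1],[0,0,0.5,0,0,0,-1],[0,0,0.4,0,0,0,-1],[0,0,0,0,0,0,-1]],
])

```text
time: 8.8
eef_pos: [0.5324, 0.0004, 0.0498]
tcp_rot: [0.147, 0.989, 0.0, -0.001]
contact_force: [-0.5, -0.5, -1.3]
opening: 0.088
finger_force: 44.1
```

Request:
send_rows([
  [[0,0,0.2,0,0,0,-1],[0,0,0.2,0,0,0,-1],[0,0,0.1,0,0,0,-1],[0,0,0,0,0,0,-1]],
])

```text
time: 9.3
eef_pos: [0.5329, 0.0003, 0.0456]
tcp_rot: [0.147, 0.989, -0.0, 0.0]
contact_force: [-0.6, 1.0, -0.0]
opening: 0.089
finger_force: 44.4
```

Request:
send_rows([
  [[0,0,0.1,0,0,0,-1],[0,0,0,0,0,0,-1]],
])

```text
time: 9.55
eef_pos: [0.5329, 0.0003, 0.0455]
tcp_rot: [0.147, 0.989, -0.0, -0.0]
contact_force: [-4.4, 0.5, 6.9]
opening: 0.087
finger_force: 45.4
```

Request:
send_rows([
  [[0,0,0.1,0,0,0,-1],[0,0,0,0,0,0,-1]],
])

```text
time: 9.8
eef_pos: [0.5329, 0.0003, 0.0455]
tcp_rot: [0.147, 0.989, -0.0, -0.001]
contact_force: [-8.3, 1.1, 12.5]
opening: 0.084
finger_force: 46.3
```

Request:
send_rows([
  [[0,0,0,0,0,0,-1],[0,0,0,0,0,0,-1],[0,0,0,0,0,0,-1],[0,0,0,0,0,0,-1],[0,0,0,0,0,0,-1],[0,0,0,0,0,0,-1],[0,0,0,0,0,0,-1],[0,0,0,0,0,0,-1],[0,0,0,0,0,0,-1],[0,0,0,0,0,0,-1]],
])

```text
time: 11.05
eef_pos: [0.533, 0.0004, 0.0455]
tcp_rot: [0.147, 0.989, -0.0, -0.0]
contact_force: [-6.8, 1.4, 11.8]
opening: 0.09
finger_force: 46.3
```

```bash
python3 - <<'E'
from h import *
c=save('wrist','w6');d=save('side','s6')
z=lambda im,x,y,w,h:cv2.resize(im[y:y+h,x:x+w],(400,400),interpolation=cv2.INTER_CUBIC)
cv2.imwrite('pics/c6.png',cv2.cvtColor(np.hstack([z(c['img'],200,60,120,120),z(d['img'],225,155,80,80)]),cv2.COLOR_RGB2BGR))
s=ctrl.get_state();print(s['qpos'].round(3),s['eef_pos'],s['contact_force'],s['wrist_torque'])
E
```

```text
[-0.19   0.213  2.044 -0.     0.886 -1.465] [5.32916884e-01 3.71793607e-04 4.54721565e-02] [-7.45065275  0.54297469 12.96288711] [0.09174886 0.93253305 0.02839279]
```

View pics/c6.png

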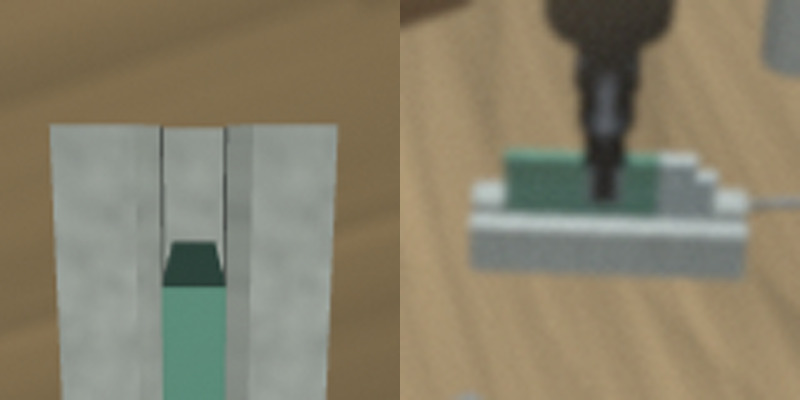

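The glass is fully home: force builds at TCP z = 0.0455, as predicted. It is centred and upright, and the fingers are on clear glass only. I'll lift it out, then try a small tilt to identify the wrist geometry.

Request:
send_rows([
  [[0,0,-0.3,0,0,0,-1],[0,0,-0.6,0,0,0,-1],[0,0,-0.8,0,0,0,-1],[0,0,-1,0,0,0,-1],[0,0,-2,0,0,0,-1],[0,0,-3,0,0,0,-1],[0,0,-3,0,0,0,-1],[0,0,-3,0,0,0,-1],[0,0,-2,0,0,0,-1],[0,0,0,0,0,0,-1]],
])

```text
time: 12.4
eef_pos: [0.5341, 0.0001, 0.2029]
tcp_rot: [0.147, 0.989, -0.0, 0.003]
contact_force: [0.8, 1.3, -1.9]
opening: 0.087
finger_force: 44.1
```

Request:
send_rows([
  [[0,0,0,-0.16,0,0,-1],[0,0,0,-0.16,0,0,-1],[0,0,0,0,0,0,-1],[0,0,0,0,0,0,-1]],
])

```text
time: 12.9
eef_pos: [0.5324, 0.0004, 0.1996]
tcp_rot: [0.146, 0.977, 0.157, 0.023]
contact_force: [-0.0, 0.8, -2.2]
opening: 0.079
finger_force: 44.5
```

```bash
cat > ik.py <<'E'
from h import *
from scipy.optimize import least_squares
def fk(q,a,b,h0,L,off):
    z=lambda t:Ro.from_euler('z',t); y=lambda t:Ro.from_euler('y',t)
    R1=z(q[0]);R2=R1*y(q[1]);R3=R2*y(q[2]);R5=R3*z(q[3])*y(q[4]);R6=R5*z(q[5])
    p=R1.apply([0,off,h0])+R2.apply([0,0,a])+R3.apply([0,0,b])+R5.apply([0,0,L]);return p,R6
E
python3 - <<'E'
from ik import *
s=ctrl.get_state();q=s['qpos'];print(s['time'],q.round(4),s['eef_pos'].round(4))
D=[([1.19102,.287006,1.577826,0,1.278625,-.150026],[.15352,.65679,.23024]),([.406,.25,2.01,0,.88,-1.515],[.4551,.3055,.0405]),([-.19,.213,2.044,0,.886,-1.465],[.5329,.0004,.0455]),(q,s['eef_pos'])]
f=lambda v:np.concatenate([fk(d[0],*v)[0]-d[1] for d in D])
for sg in (1,):
    r=least_squares(f,[.45,.56,.3,.3,.1]);print(r.x.round(4),np.abs(r.fun).max())
print('model R6\n',fk(q,*r.x)[1].as_matrix().round(3),'\nmeas\n',Ro.from_quat(s['tcp_rot']).as_matrix().round(3))
E
```

```text
12.9 [-0.3419 -0.0262  2.0064  0.3423  1.1986 -1.7479] [5.324e-01 4.000e-04 1.996e-01]
[0.4336 0.563  0.2268 0.2487 0.101 ] 0.005317017878428865
model R6
 [[-0.278 -0.956  0.09 ]
 [-0.908  0.292  0.3  ]
 [-0.313  0.001 -0.95 ]] 
meas
 [[-0.956  0.278  0.09 ]
 [ 0.292  0.908  0.3  ]
 [ 0.001  0.313 -0.95 ]]
```

```bash
cat >> ik.py <<'E'
V=[.4336,.563,.2268,.2487,.101]
lo=np.array([-2.77,-.9,.21,-1.53,.24,-2.84]);hi=np.array([2.77,2.22,2.48,4.67,2.81,2.84])
F=Ro.from_matrix(np.array([[0,-1,0],[1,0,0],[0,0,1.]]))
def ik(p,R,q0):
    def f(q):
        P,M=fk(q,*V); return np.r_[(P-p)*5,((M*F).inv()*Ro.from_matrix(R)).as_rotvec()]
    r=least_squares(f,np.clip(q0,lo+.01,hi-.01),bounds=(lo,hi));return r.x,np.linalg.norm(r.fun)
LAB=np.array([.470,-.327,.1575]);v=np.array([-.0515,.004,.0065])
def target(h,t): R=Rtool(h,t);return LAB-R@v,R
E
python3 - <<'E'
from ik import *
s=ctrl.get_state();q=s['qpos']
p0,e=ik(s['eef_pos'],Ro.from_quat(s['tcp_rot']).as_matrix(),q);print('check',p0.round(3),e)
for h in np.arange(1.2,-2.6,-.3):
    p,R=target(h,.9);x,e=ik(p,R,q);x2,e2=ik(p,R,[-.6,0,2,0,1,-.3]); 
    if e2<e:x,e=x2,e2
    print(h.round(2),p.round(3),x.round(2),'err',round(e,4),'margin',np.minimum(x-lo,hi-x).min().round(2))
E
```

```text
check [-0.342 -0.025  2.006  0.342  1.198 -1.748] 4.147333141638134e-12
1.2 [ 0.419 -0.315  0.158] [-1.13  0.33  1.86  0.61  1.65 -2.5 ] err 0.0 margin 0.34
0.9 [ 0.425 -0.301  0.158] [-1.17  0.2   2.01  0.76  1.49 -2.36] err 0.0 margin 0.47
0.6 [ 0.435 -0.289  0.158] [-1.18  0.07  2.17  0.91  1.31 -2.22] err 0.0 margin 0.31
0.3 [ 0.448 -0.28   0.158] [-1.15 -0.07  2.3   1.06  1.1  -2.07] err 0.0 margin 0.18
-0.0 [ 0.462 -0.276  0.158] [-1.07 -0.18  2.4   1.2   0.83 -1.89] err 0.0 margin 0.08
-0.3 [ 0.478 -0.276  0.158] [-0.92 -0.24  2.45  1.31  0.49 -1.7 ] err 0.0 margin 0.03
-0.6 [ 0.493 -0.28   0.158] [-0.81 -0.22  2.43  1.31  0.24 -1.43] err 0.0751 margin 0.0
-0.9 [ 0.506 -0.289  0.158] [-0.59 -0.12  2.34 -1.42  0.24  1.62] err 0.0 margin 0.0
-1.2 [ 0.515 -0.301  0.158] [-0.48  0.01  2.22 -1.33  0.56  1.79] err 0.0 margin 0.2
-1.5 [ 0.521 -0.316  0.158] [-0.43  0.15  2.08 -1.2   0.83  1.9 ] err 0.0 margin 0.33
-1.8 [ 0.522 -0.331  0.158] [-0.42  0.28  1.92 -1.07  1.06  2.  ] err 0.0 margin 0.46
-2.1 [ 0.518 -0.346  0.158] [-0.44  0.39  1.77 -0.95  1.28  2.1 ] err 0.0 margin 0.58
-2.4 [ 0.51  -0.36   0.158] [-0.48  0.5   1.63 -0.83  1.47  2.21] err 0.0 margin 0.63
```

```bash
python3 - <<'E'
from ik import *
s=ctrl.get_state();q=s['qpos'];R0=Ro.from_quat(s['tcp_rot']).as_matrix()
p,R=target(.95,.9);print(p,R.round(3).tolist())
for k in np.linspace(0,1,5):
    x,e=ik(s['eef_pos']+k*(np.r_[p[:2],.2]-s['eef_pos']),R0,q);print(x.round(2),round(e,4));q=x
for k in np.linspace(.25,1,4):
    M=R0@Ro.from_rotvec(k*Ro.from_matrix(R0.T@R).as_rotvec()).as_matrix();x,e=ik(np.r_[p[:2],.2],M,q);print('t',x.round(2),round(e,4));q=x
print('shift cm in current tool',(R0.T@(np.r_[p[:2],.2]-s['eef_pos'])*100).round(2),'then turn',Ro.from_matrix(R0.T@R).as_rotvec().round(3))
E
```

```text
[ 0.42370107 -0.30320744  0.15840716] [[-0.813, 0.362, 0.456], [0.582, 0.506, 0.637], [0.0, 0.783, -0.622]]
[-0.34 -0.03  2.01  0.34  1.2  -1.75] 0.0
[-0.5  -0.05  2.03  0.33  1.25 -1.9 ] 0.0
[-0.66 -0.04  2.02  0.31  1.29 -2.04] 0.0
[-0.81 -0.    1.99  0.28  1.33 -2.17] 0.0
[-0.94  0.06  1.92  0.26  1.37 -2.29] 0.0
t [-1.    0.08  1.92  0.38  1.42 -2.31] 0.0
t [-1.06  0.11  1.93  0.51  1.48 -2.33] 0.0
t [-1.11  0.13  1.95  0.62  1.53 -2.33] 0.0
t [-1.16  0.16  1.97  0.74  1.58 -2.33] 0.0
shift cm in current tool [  1.54 -30.58 -10.12] then turn [-0.577 -0.19   0.269]
```

Request:
send_rows([
  [[0.1,-2,-0.7,0,0,0,-1],[0.2,-4,-1.3,0,0,0,-1],[0.2,-4,-1.3,0,0,0,-1],[0.2,-4,-1.3,0,0,0,-1],[0.2,-4,-1.3,0,0,0,-1],[0.2,-4,-1.3,0,0,0,-1],[0.2,-4,-1.3,0,0,0,-1],[0.2,-3.6,-1.2,0,0,0,-1],[0,-1,-0.4,0,0,0,-1],[0,0,0,0,0,0,-1]],
])

```text
time: 14.15
eef_pos: [0.4249, -0.3033, 0.1999]
tcp_rot: [0.145, 0.976, 0.158, 0.023]
contact_force: [0.5, 1.0, -2.7]
opening: 0.082
finger_force: 44.5
```

Request:
send_rows([
  [[0,0,0,-0.096,-0.032,0.045,-1],[0,0,0,-0.096,-0.032,0.045,-1],[0,0,0,-0.096,-0.032,0.045,-1],[0,0,0,-0.096,-0.032,0.045,-1],[0,0,0,-0.096,-0.032,0.045,-1],[0,0,0,-0.096,-0.032,0.045,-1],[0,0,0,0,0,0,-1],[0,0,0,0,0,0,-1]],
])

```text
time: 15.15
eef_pos: [0.4251, -0.3028, 0.2003]
tcp_rot: [0.274, 0.858, 0.414, 0.134]
contact_force: [-0.8, -0.2, -0.8]
opening: 0.088
finger_force: 44.6
```

```bash
python3 - <<'E'
from ik import *
p,R=target(.95,.9);plan(p,R);s=ctrl.get_state();print(s['qpos'].round(2),s['finger_force'])
E
```

```text
now 15.15 [ 0.4251 -0.3028  0.2003] turn first(tool): [-0.0001  0.0015  0.0028]  shift after turn cm: [ 0.09 -3.35  2.52]
[-1.16  0.17  1.96  0.74  1.58 -2.33] 44.619812965393066
```

Request:
send_rows([
  [[0.03,-1.1,0.8,0,0,0,-1],[0.03,-1.1,0.8,0,0,0,-1],[0.03,-1.15,0.9,0,0,0,-1],[0,0,0,0,0,0,-1],[0,0,0,0,0,0,-1],[0,0,0,0,0,0,-1]],
])

```text
time: 15.9
eef_pos: [0.4233, -0.3044, 0.1587]
tcp_rot: [0.275, 0.857, 0.414, 0.135]
contact_force: [0.1, -0.3, -2.0]
opening: 0.089
finger_force: 44.6
```

```bash
python3 - <<'E'
from ik import *
p,R=target(.95,.9);plan(p,R)
t=save('top','t7');d=save('side','s7')
T=t['img'].copy();S=d['img'].copy()
for im,c in((T,t),(S,d)):
    u=proj(c,LAB);print(u); im[int(round(u[1])),int(round(u[0]))]=(255,0,0)
z=lambda im,x,y,w,h:cv2.resize(im[y:y+h,x:x+w],(400,400),interpolation=cv2.INTER_CUBIC)
cv2.imwrite('pics/c7.png',cv2.cvtColor(np.hstack([z(T,310,160,120,120),z(S,210,200,120,120)]),cv2.COLOR_RGB2BGR))
E
```

```text
now 15.9 [ 0.4233 -0.3044  0.1587] turn first(tool): [0.0012 0.0035 0.0016]  shift after turn cm: [0.04 0.06 0.11]
[380.75975879 220.78671612]
[277.27904903 243.54160228]
```

View pics/c7.png

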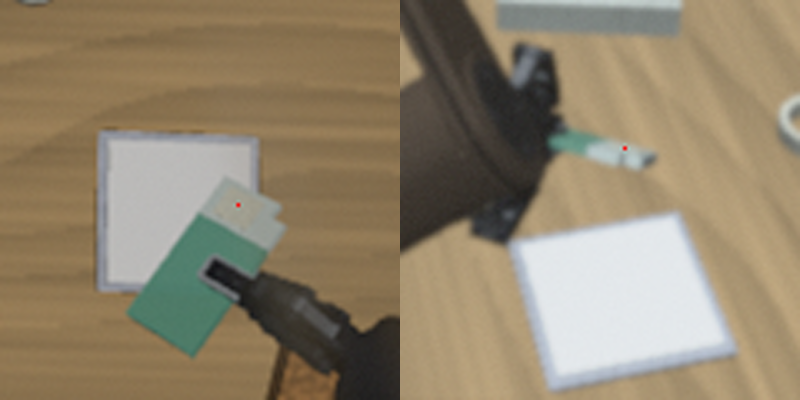

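The top view shows the label face up, with the target dot on the label's centre over the pad. The side view shows the frosted end held clear of the pad, and only the glass is in the gripper.

```bash
python3 -c "
from h import *
print(ctrl.get_state()['dq'].round(3)); print(ctrl.sign_off())"
```

```text
[-0.    -0.001  0.001 -0.002 -0.     0.001]
the job is handed in; nothing more can be done
None
```

The job is handed in after about 16 s of the 54 s: the sample went fully home in the rail groove, paused there about 1.5 s, was drawn out, and is now held by the clear glass with its frosted end label-up over the pad's middle, label centre about 15 cm up and tipped about 52 degrees.

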